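Point out the broken gear and reject it

TASK

Three printed gears lie on the build plate and one has a large piece of its rim broken out. Point at the broken gear for the inspection camera: hold your fingertips over its hub, a few centimetres above and without touching it, for about three seconds, and do not lower them over either of the sound gears. Then press the red button all the way down, let it come up again and move clear, leaving the green button alone and everything on the plate and table where it lies.

Things in the scene. Friction and masses are not known exactly. Their poses are not given: they have to be found in the camera images.
- broken_gear: white plastic spur gear lying flat on the blue-taped plate: 65 mm across the teeth, 10 mm thick, with a hub 20 mm across whose top is 18 mm above the underside. Origin: centre of the underside, on the axis; z up. Loose, 30 g. The BROKEN one: a third of its rim, teeth and all, is missing: a wide wedge-shaped gap almost to the hub.
- sound_gear_a: white plastic spur gear lying flat on the blue-taped plate: 65 mm across the teeth, 10 mm thick, with a hub 20 mm across whose top is 18 mm above the underside. Origin: centre of the underside, on the axis; z up. Loose, 30 g. A sound gear with all 20 teeth; not to be pointed at or touched.
- sound_gear_b: white plastic spur gear lying flat on the blue-taped plate: 65 mm across the teeth, 10 mm thick, with a hub 20 mm across whose top is 18 mm above the underside. Origin: centre of the underside, on the axis; z up. Loose, 30 g. A sound gear with all 20 teeth; not to be pointed at or touched.
- plate: bright metal build plate, 260 x 280 mm (x, y), its upper face 30 mm above the table, covered with strips of blue tape, on two rails that run along its y and stand out 10 mm at each end; fixed. Origin: centre of its underside at table height, z up. Not to be touched.
- reject_top (a point): centre of the top face of the RED reject button (36 mm across, unpressed) on a grey box of 74 x 74 x 45 mm, fixed on the table; the cap moves straight down. The red and green boxes may change places.
- reject (a joint): how far the red button is pressed, m: 0 up, 0.006 fully down (about 5 N, spring return)
- accept_top (a point): centre of the top face of the GREEN accept button (same size, unpressed) on its own grey box; to be left alone
- accept (a joint): how far the green button is pressed, m: 0 up, 0.006 fully down
- scraper: flat-bladed scraper, 200 mm long, lying on the table along its x axis to the left of the plate, handle to its -x; loose bystander. Origin: centre of its underside
- glue: small upright white jar of glue with an orange cap, 32 mm across, 70 mm tall, standing on a far corner of the plate; loose bystander. Origin: centre of its underside

How it is judged:
By the outcome, as a careful person would: the job done as asked, in the order asked, and still so for the second after the job is handed in, with the robot touching nothing.
It also fails if it takes over 40 s, if anything falls off the work surface, if the arm or the gripper's body presses on something with over 40 N, if the wrist force passes 120 N, or if a joint passes its speed limit or range.

ROBOT

A 7-joint arm with a two-finger parallel gripper is mounted at the origin on the work surface. World frame = base frame: x ahead of the robot, y to its left, z up, the work surface at z = 0. Lengths are in m, angles in rad, forces in N, time in s.
With the tool pointing down it reaches from about 0.4 to 0.85 m from the base axis. Payload 4.5 kg.
Tool frame: the origin (TCP) lies midway between the tips of the shut fingers; the grasp point (between the pads) lies 19 mm behind it (bot.grasp_offset is the y of the grasp point in the tool frame, in m); y points along the fingers, x is the direction in which the jaws open and shut, and the axes are right-handed (so a half turn about y gives the same grasp; the last joint's range is limited). The gripper opens to 88 mm and grips with 3 to 60 N. Pads are 18 mm wide; open, the fingers measure 123 mm over their backs; the gripper's body (75 mm by 187 mm) begins 45 mm behind the grasp point.
Start: joints at [-1.167, 0.689, -0.195, 1.565, 0.157, 0.902, -0.215], TCP at [0.226, 0.583, 0.239] pointing down, gripper open.
Joint ranges: [-3.01, 3.01], [-0.46, 2.08], [-1.47, 1.51], [0.13, 2.56], [-1, 4.14], [0.04, 2.09], [-2.66, 2.66]. Speed limits (rad/s): [2.57, 2.57, 3.14, 3.14, 3.14, 3.14, 3.14].

INTERFACE

Orientations are given as a unit quaternion [w, x, y, z].
In Python, from station import bot gives the robot as it stands.
- The arm moves only by the tool send_rows, never from a script. Its arguments are lists of equal length, an entry for each row: "travel": the shift along the tool's x, y, z in mm, a list of three; "rotation": the turn, a rotation vector about the tool's x, y, z in rad, a list of three. A call has 1 to 10 rows; each row shifts and turns the commanded pose from where the row before left it, along the tool's axes as they then stand; what a row does not reach is not made up. A row lasts 1/10 s, in which the tool goes at most 50 mm and 8.59 degrees, less where a joint would pass 70% of its speed; a pose out of reach is approached as far as the arm can. A call with a gripper value outside its range is refused whole. "fingers" is the closure in counts, from 0 (fully open) to 255 (shut), set as the call begins (left out, the last holds). The fingers move at their own pace and stop on an object; the grip force is fixed at half the most. Time passes only in rows, so rows that do not move let the fingers close. It gives the time, the measured TCP pose, the force and the opening at its end, in the units of the state.
- bot.read_state(): the state, without advancing time (a new reading comes with each control period).
- bot.grab_frame(name): name is "scene" or "top" or "wrist"; returns the picture (480x640x3 uint8, red, green, blue); there is no depth.
- bot.camera_params(name): a dict with "intrinsics" (3x3 intrinsics, pixels), "k1" (the pictures are not rectified: a ray, as slopes to the right and down, at radius r is drawn at 1 + k1 r^2 times it, then the intrinsics apply), "eye" and "orientation" of the camera in the world; the wrist camera has in their place "hand_eye" (4x4, takes a point from camera to tool coordinates, whose origin is the TCP and whose axes are the tool frame's). Camera axes: x right, y down, z forward; pixel columns grow to the right and rows downward; lengths in m; the calibration is good to about 2 mm. A picture is of the moment at which its call begins: read the wrist's pose just before it. camera_params takes no time and is no camera call.
- bot.close_job(): hands the job in, once; it reports no verdict.
Trained networks look in the newest picture that a camera, given by its name, has taken for a name from the list of things; names that differ only in an ending like _2 or _b are one class to them, and where a whole thing is asked for, a point or a joint stands for the part that bears it (a point fixed in the world has none). Each returns a list of dicts, best first, with "score" (0 to 1); they miss things now and then, are a little off and sometimes report something else, mostly with a low value. They report only what shows in the picture. A call takes as long as a camera call.
- bot.find_in(name, camera): "point" ([column, row] in pixels, amid what is visible of it).
The state is a dict: "time_s": time; "qpos": joint angles; "joint_velocities": joint speeds; "joint_torque": joint torques, N m; "ee_pos": TCP position; "tool_rot": TCP orientation; "contact_force": force on the tool from outside, world axes, zero at the start; "torque": the same for the moment, N m; "finger_gap": finger opening in m.
Only numpy, scipy, OpenCV 4.12 (cv2) and the standard library are available. Lean on these libraries where they do the work, as an engineer would, in place of code of your own. Each camera call takes 0.05 s, during which the arm holds its last target. There are 200 camera calls.

## Working session

There is one attempt and no reset: what is moved stays moved. The work goes in short steps, Python scripts to look and compute and a tool call to move; the robot and the scene stay as the last step left them, time stands still between calls to the robot, and variables do not carry over. Pictures are saved under pics/ and viewed, about 8 in all and at most 12, crops included, and the job is handed in when it is done.

Besides the shell and the picture viewer there is one more tool, called after ">>>" by a JSON object that holds its "fn" and its "kwargs", one argument or row to a line. send_rows: Moves the arm, as the interface text tells. Its arguments: {"type":"object","properties":{"travel":{"type":"array","items":{"type":"array","items":{"type":"number"}}},"rotation":{"type":"array","items":{"type":"array","items":{"type":"number"}}},"fingers":{"type":"number"}},"required":["travel","rotation"]}

```bash
mkdir -p pics; ls
cat > h.py <<'E'
import numpy as np, cv2
from station import bot
from scipy.spatial.transform import Rotation as R
def q2R(q): return R.from_quat([q[1],q[2],q[3],q[0]]).as_matrix()
def pix2world(cam,uv,z,st=None):
    p=bot.camera_params(cam);K=np.array(p["intrinsics"]);k=p["k1"]
    m=cv2.undistortPoints(np.array([[uv]],float),K,np.array([k,0,0,0.]))[0,0]
    d=np.array([m[0],m[1],1.])
    if cam=="wrist":
        H=np.array(p["hand_eye"]);Rt=q2R(st["tool_rot"])
        e=Rt@H[:3,3]+np.array(st["ee_pos"]);d=Rt@H[:3,:3]@d
    else:
        o=np.array(p["orientation"]);Rm=o if o.shape==(3,3) else q2R(o)
        e=np.array(p["eye"]);d=Rm@d
    return e+d*(z-e[2])/d[2]
def save(n,im): cv2.imwrite("pics/"+n,im[:,:,::-1])
E
python3 - <<'E'
from h import *
s=bot.read_state();print(s)
for c in("top","scene"):
    im=bot.grab_frame(c);save(c+"1.png",im)
    for n,z in(("broken_gear",.04),("sound_gear_a",.04),("reject_top",.05),("accept_top",.05),("glue",.06),("scraper",.01)):
        for r in bot.find_in(n,c)[:4]: print(c,n,round(r["score"],2),np.round(r["point"]),np.round(pix2world(c,r["point"],z),3))
E
```

```text
pics
{'time_s': 0.0, 'qpos': array([-1.16719899,  0.68997859, -0.19451598,  1.56638344,  0.15731242,
        0.90252615, -0.21511002]), 'joint_velocities': array([ 1.12161131e-03, -8.04992510e-05, -3.13120237e-04,  4.04825492e-04,
        6.92598868e-04, -9.00766423e-04, -8.57316430e-04]), 'joint_torque': array([-4.12093514e-04, -5.27574027e+01, -1.26683347e+00, -1.53426844e+01,
       -5.25453652e-02,  6.86321320e-03,  1.82846484e-04]), 'ee_pos': array([0.22570318, 0.58211188, 0.23790298]), 'tool_rot': array([-0.5829597 ,  0.58380623,  0.39905719, -0.40010202]), 'contact_force': array([ 1.13567063,  0.07854458, -0.3118349 ]), 'torque': array([ 0.00370221,  0.00848452, -0.06692493]), 'finger_gap': 0.08846210235504749}
top broken_gear 0.95 [287. 278.] [0.496 0.107 0.04 ]
top broken_gear 0.32 [457. 227.] [ 0.617 -0.28   0.04 ]
top broken_gear 0.27 [346. 266.] [ 0.524 -0.026  0.04 ]
top sound_gear_a 0.71 [352. 267.] [ 0.523 -0.038  0.04 ]
top sound_gear_a 0.59 [294. 234.] [0.596 0.094 0.04 ]
top sound_gear_a 0.58 [288. 279.] [0.493 0.106 0.04 ]
top reject_top 0.55 [452. 296.] [ 0.46  -0.262  0.05 ]
top accept_top 0.66 [455. 227.] [ 0.615 -0.273  0.05 ]
top accept_top 0.34 [288. 277.] [0.497 0.106 0.05 ]
top glue 0.7 [354. 208.] [ 0.654 -0.042  0.06 ]
top scraper 0.58 [169. 249.] [0.562 0.388 0.01 ]
scene broken_gear 0.94 [357. 260.] [0.502 0.115 0.04 ]
scene sound_gear_a 0.93 [297. 238.] [ 0.523 -0.039  0.04 ]
scene reject_top 0.59 [245. 182.] [ 0.444 -0.265  0.05 ]
scene accept_top 0.48 [199. 211.] [ 0.595 -0.283  0.05 ]
scene glue 0.81 [262. 259.] [ 0.638 -0.049  0.06 ]
scene scraper 0.87 [455. 347.] [0.566 0.397 0.01 ]
```

Run:
```python
import cv2
a=cv2.imread("pics/top1.png")[180:330,230:500];cv2.imwrite("pics/top1c.png",cv2.resize(a,None,fx=2.9,fy=2.9,interpolation=3))
a=cv2.imread("pics/scene1.png")[150:350,170:440];cv2.imwrite("pics/scene1c.png",cv2.resize(a,None,fx=2.9,fy=2.9,interpolation=3))
```

```text
(no output)
```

View pics/top1c.png

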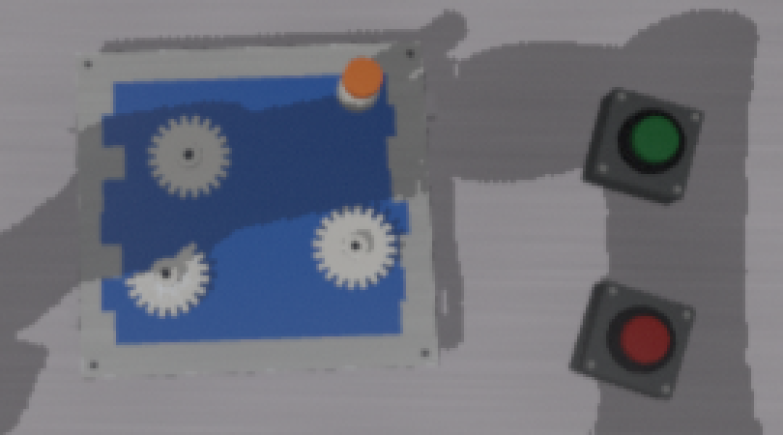

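View pics/scene1c.png

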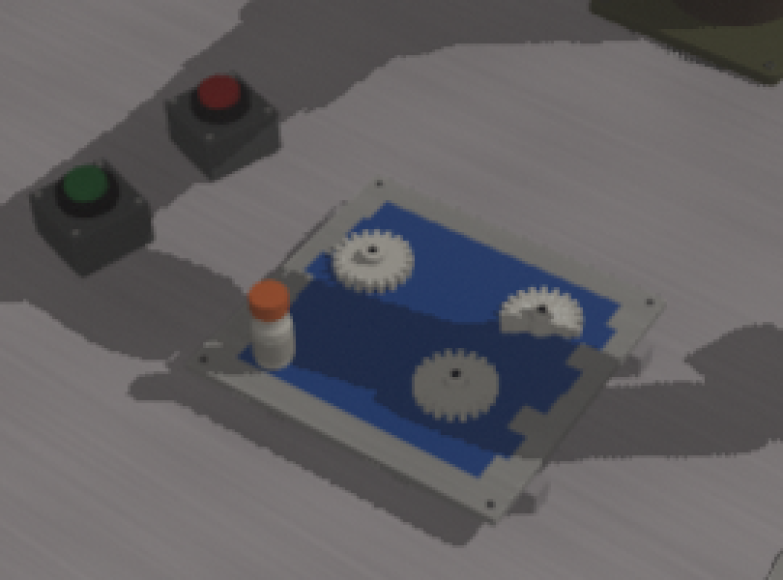

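Top crop: the broken gear is at lower left, with its hub bore at px (287,274). The sound gears are at (295,233) and (353,264), red at (451,297) and green at (455,228). The scene view agrees. Next I'll triangulate.

```bash
cat >> h.py <<'E'
def tri(obs): # obs: (cam,uv,st)
    A=np.zeros((3,3));b=np.zeros(3);L=[]
    for c,uv,st in obs:
        p0=pix2world(c,uv,0,st);p1=pix2world(c,uv,.1,st);d=(p1-p0)/np.linalg.norm(p1-p0);P=np.eye(3)-np.outer(d,d);A+=P;b+=P@p0;L.append((P,p0))
    x=np.linalg.solve(A,b);return x,[np.linalg.norm(P@(x-p)) for P,p in L]
def goto(p,st): # tool-frame shift (mm) to world p
    return np.round(q2R(st["tool_rot"]).T@(np.array(p)-st["ee_pos"])*1000,1)
E
python3 - <<'E'
from h import *
def cen(c,n,col,box):
    im=cv2.imread(f"pics/{c}1.png").astype(int);x0,x1,y0,y1=box;a=im[y0:y1,x0:x1]
    o=[i for i in range(3) if i!=col];m=(a[:,:,col]>1.6*np.maximum(a[:,:,o[0]],a[:,:,o[1]]))
    v,u=np.nonzero(m);return [u.mean()+x0,v.mean()+y0],len(u)
for n,col,bt,bs in(("red",2,(430,475,270,325),(225,270,170,215)),("green",1,(430,475,205,255),(175,225,200,240))):
    t,nt=cen("top",n,col,bt);s,ns=cen("scene",n,col,bs);print(n,t,nt,s,ns,tri([("top",t,None),("scene",s,None)]))
for n,t,s in(("broken",(287.2,273.8),(356.6,256.9)),("a",(295,233.4),(327,278.6)),("b",(352.6,264.5),(298.3,236))):
    print(n,tri([("top",t,None),("scene",s,None)]),pix2world("top",t,.048))
st=bot.read_state();print(np.round(q2R(st["tool_rot"]),2))
print(goto([.44,.2,.2],st))
E
```

```text
red [np.float64(452.01724137931035), np.float64(296.7068965517241)] 232 [np.float64(245.14388489208633), np.float64(181.35971223021582)] 139 (array([ 0.4560068 , -0.25645873,  0.06398845]), [np.float64(0.002281163031560306), np.float64(0.0022811630315602983)])
green [np.float64(455.4811320754717), np.float64(227.5188679245283)] 212 [np.float64(199.2), np.float64(213.8)] 5 (array([ 0.61080898, -0.26827328,  0.06189716]), [np.float64(0.0026842322113560762), np.float64(0.0026842322113560598)])
broken (array([0.50237547, 0.10983682, 0.04858914]), [np.float64(0.002971733399022345), np.float64(0.00297173339902232)]) [0.50400673 0.107368   0.048     ]
a (array([0.59461152, 0.09383408, 0.04891818]), [np.float64(0.0026678509373293654), np.float64(0.0026678509373294075)]) [0.59620678 0.09164716 0.048     ]
b (array([ 0.52518905, -0.0373721 ,  0.04979996]), [np.float64(0.0028475580534764126), np.float64(0.002847558053476466)]) [ 0.52690881 -0.03989221  0.048     ]
[[ 0.36  0.   -0.93]
 [ 0.93  0.    0.36]
 [ 0.   -1.   -0.  ]]
[-279.5   38.7 -338. ]
```

>>> {"fn": "send_rows", "kwargs": {
  "travel": [
    [-31,3,-37],
    [-31,3,-37],
    [-31,3,-37],
    [-31,3,-37],
    [-31,3,-37],
    [-31,3,-37],
    [-31,3,-37],
    [-31,3,-37],
    [-31,3,-37],
    [-31,3,-37]
  ],
  "rotation": [
    [0,0,0],
    [0,0,0],
    [0,0,0],
    [0,0,0],
    [0,0,0],
    [0,0,0],
    [0,0,0],
    [0,0,0],
    [0,0,0],
    [0,0,0]
  ],
  "fingers": 255
}}

```text
time_s: 1.7
ee_pos: [0.4598, 0.1584, 0.2089]
tool_rot: [-0.583, 0.583, 0.4, -0.399]
contact_force: [0.9, -0.6, -0.8]
finger_gap: 0.01
```

>>> {"fn": "send_rows", "kwargs": {
  "travel": [
    [0,0,0],
    [0,0,0],
    [0,0,0]
  ],
  "rotation": [
    [0,0,0],
    [0,0,0],
    [0,0,0]
  ]
}}

```text
time_s: 2.0
ee_pos: [0.4585, 0.1614, 0.2089]
tool_rot: [0.583, -0.583, -0.4, 0.4]
contact_force: [-0.4, 0.1, 1.2]
finger_gap: 0.0003
```

Run:
```python
from h import *
st=bot.read_state();print(st["time_s"],st["ee_pos"],st["finger_gap"],st["contact_force"])
im=bot.grab_frame("wrist");save("w1.png",im)
for r in bot.find_in("broken_gear","wrist")[:3]: print(r,pix2world("wrist",r["point"],.045,st))
print(goto([.5025,.109,.083],st))
```

```text
2.0 [0.45845235 0.16143058 0.2089089 ] 0.0003204985128917174 [-0.35515166  0.13625223  1.24710893]
{'point': [235.4, 267.7], 'score': 0.36} [0.47650436 0.06147151 0.045     ]
[-33.2 125.8 -60. ]
```

View pics/w1.png

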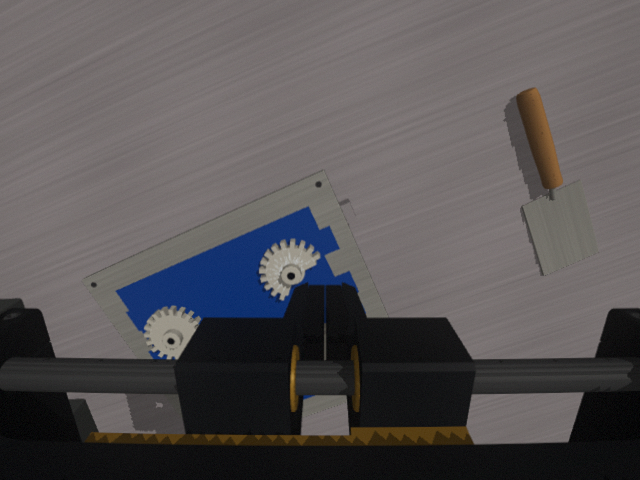

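The wrist view shows the broken gear, with its gap facing right and its hub bore at (291,275). The sound gear hub is at (171,341).

Run:
```python
from h import *
st=bot.read_state()
print(pix2world("wrist",(291,275),.048,st),pix2world("wrist",(171,341),.048,st))
print(tri([("wrist",(291,275),st),("top",(287.2,273.8),None),("scene",(356.6,256.9),None)]))
```

```text
[0.50184582 0.11040474 0.048     ] [ 0.52659935 -0.03656879  0.048     ]
(array([0.50213248, 0.10996889, 0.04806164]), [np.float64(0.0005039678691818694), np.float64(0.0032064309650278794), np.float64(0.0027558036359689826)])
```

>>> {"fn": "send_rows", "kwargs": {
  "travel": [
    [-16,5,-30],
    [-16,5,-29],
    [0,30,0],
    [0,30,0],
    [0,25,0],
    [0,17,0],
    [0,11,0],
    [0,5,0],
    [0,0,0],
    [0,0,0]
  ],
  "rotation": [
    [0,0,0],
    [0,0,0],
    [0,0,0],
    [0,0,0],
    [0,0,0],
    [0,0,0],
    [0,0,0],
    [0,0,0],
    [0,0,0],
    [0,0,0]
  ]
}}

```text
time_s: 3.1
ee_pos: [0.5027, 0.1093, 0.0814]
tool_rot: [-0.583, 0.583, 0.4, -0.399]
contact_force: [-0.5, -0.2, -0.2]
finger_gap: 0.0008
```

Run:
```python
from h import *
st=bot.read_state();print(st["time_s"],st["ee_pos"],goto([.502,.110,.08],st))
save("w2.png",bot.grab_frame("wrist"));s=bot.grab_frame("scene")
save("s2.png",cv2.resize(s[150:350,170:440],None,fx=2.9,fy=2.9,interpolation=3))
```

```text
3.1 [0.50270221 0.10929515 0.08136758] [0.4 1.4 0.9]
```

View pics/s2.png

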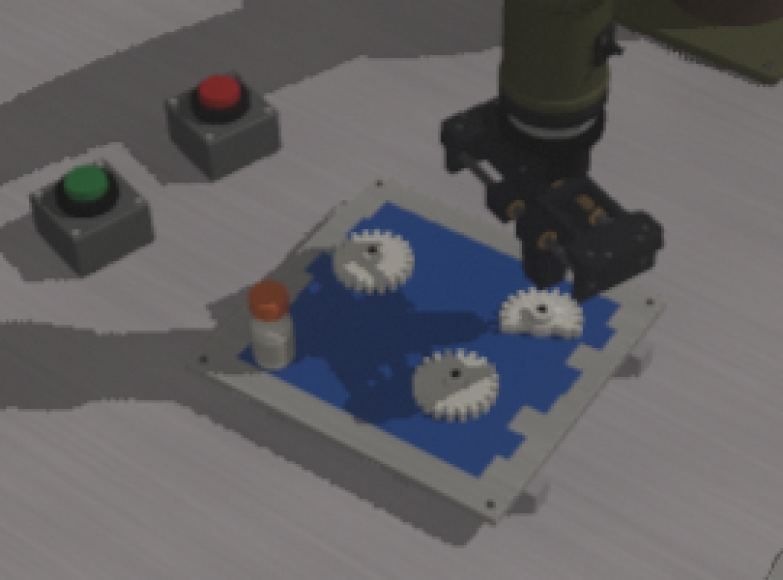

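The fingertips are directly above the broken gear's hub, with about 33 mm clearance. I'll hold here a little over 3 s.

>>> {"fn": "send_rows", "kwargs": {
  "travel": [
    [0,0,0],
    [0,0,0],
    [0,0,0],
    [0,0,0],
    [0,0,0],
    [0,0,0],
    [0,0,0],
    [0,0,0],
    [0,0,0],
    [0,0,0]
  ],
  "rotation": [
    [0,0,0],
    [0,0,0],
    [0,0,0],
    [0,0,0],
    [0,0,0],
    [0,0,0],
    [0,0,0],
    [0,0,0],
    [0,0,0],
    [0,0,0]
  ]
}}

```text
time_s: 4.2
ee_pos: [0.5023, 0.1089, 0.0807]
tool_rot: [0.583, -0.583, -0.4, 0.4]
contact_force: [-0.4, 0.2, 0.3]
finger_gap: 0.0004
```

>>> {"fn": "send_rows", "kwargs": {
  "travel": [
    [0,0,0],
    [0,0,0],
    [0,0,0],
    [0,0,0],
    [0,0,0],
    [0,0,0],
    [0,0,0],
    [0,0,0],
    [0,0,0],
    [0,0,0]
  ],
  "rotation": [
    [0,0,0],
    [0,0,0],
    [0,0,0],
    [0,0,0],
    [0,0,0],
    [0,0,0],
    [0,0,0],
    [0,0,0],
    [0,0,0],
    [0,0,0]
  ]
}}

```text
time_s: 5.2
ee_pos: [0.5023, 0.1089, 0.0807]
tool_rot: [0.583, -0.583, -0.4, 0.4]
contact_force: [0.3, -0.1, 0.3]
finger_gap: 0.0004
```

>>> {"fn": "send_rows", "kwargs": {
  "travel": [
    [0,0,0],
    [0,0,0],
    [0,0,0],
    [0,0,0],
    [0,0,0],
    [0,0,0],
    [0,0,0],
    [0,0,0],
    [0,0,0],
    [0,0,0]
  ],
  "rotation": [
    [0,0,0],
    [0,0,0],
    [0,0,0],
    [0,0,0],
    [0,0,0],
    [0,0,0],
    [0,0,0],
    [0,0,0],
    [0,0,0],
    [0,0,0]
  ]
}}

```text
time_s: 6.2
ee_pos: [0.5023, 0.1089, 0.0807]
tool_rot: [0.583, -0.583, -0.4, 0.4]
contact_force: [-0.1, -0.6, 0.6]
finger_gap: 0.0004
```

>>> {"fn": "send_rows", "kwargs": {
  "travel": [
    [0,0,0],
    [0,0,0],
    [0,0,0],
    [0,0,0],
    [0,-30,0],
    [0,-40,0],
    [0,-40,0],
    [0,-20,0],
    [0,0,0]
  ],
  "rotation": [
    [0,0,0],
    [0,0,0],
    [0,0,0],
    [0,0,0],
    [0,0,0],
    [0,0,0],
    [0,0,0],
    [0,0,0],
    [0,0,0]
  ]
}}

```text
time_s: 7.1
ee_pos: [0.504, 0.1094, 0.2136]
tool_rot: [-0.583, 0.584, 0.402, -0.397]
contact_force: [0.3, 0.1, -0.5]
finger_gap: 0.0004
```

Run:
```python
from h import *
st=bot.read_state();print(st["time_s"],st["ee_pos"],goto([.42,.05,.21],st),goto([.44,-.20,.2],st),st["qpos"])
```

```text
7.1 [0.5040437  0.10936075 0.21355051] [-85.8   2.9  56.9] [-311.6   12.6  -52.2] [-0.12666811  0.58884965 -0.27998952  1.92310898  0.2546026   0.65727792
  0.63696994]
```

>>> {"fn": "send_rows", "kwargs": {
  "travel": [
    [-29,0,19],
    [-29,0,19],
    [-28,0,19],
    [-38,2,-18],
    [-38,2,-18],
    [-38,2,-18],
    [-38,2,-18],
    [-38,2,-18],
    [-36,2,-18],
    [0,0,0]
  ],
  "rotation": [
    [0,0,0],
    [0,0,0],
    [0,0,0],
    [0,0,0],
    [0,0,0],
    [0,0,0],
    [0,0,0],
    [0,0,0],
    [0,0,0],
    [0,0,0]
  ]
}}

```text
time_s: 8.1
ee_pos: [0.4358, -0.2068, 0.1971]
tool_rot: [-0.585, 0.586, 0.396, -0.398]
contact_force: [-0.6, 0.6, -0.8]
finger_gap: 0.0004
```

>>> {"fn": "send_rows", "kwargs": {
  "travel": [
    [0,0,0],
    [0,0,0]
  ],
  "rotation": [
    [0,0,0],
    [0,0,0]
  ]
}}

```text
time_s: 8.3
ee_pos: [0.4367, -0.1988, 0.1982]
tool_rot: [0.584, -0.582, -0.4, 0.4]
contact_force: [-0.2, -0.0, -0.3]
finger_gap: 0.0003
```

Run:
```python
from h import *
st=bot.read_state();print(st["time_s"],st["ee_pos"],goto([.456,-.259,.09],st))
im=bot.grab_frame("wrist");save("w3.png",im)
for n in("reject_top","accept_top"):
  for r in bot.find_in(n,"wrist")[:3]: print(n,r,pix2world("wrist",r["point"],.062,st))
```

```text
8.3 [ 0.43671694 -0.1988177   0.1981551 ] [-49.3 108.  -39.8]
accept_top {'point': [322.5, 401.4], 'score': 0.57} [ 0.61285064 -0.26893629  0.062     ]
```

View pics/w3.png

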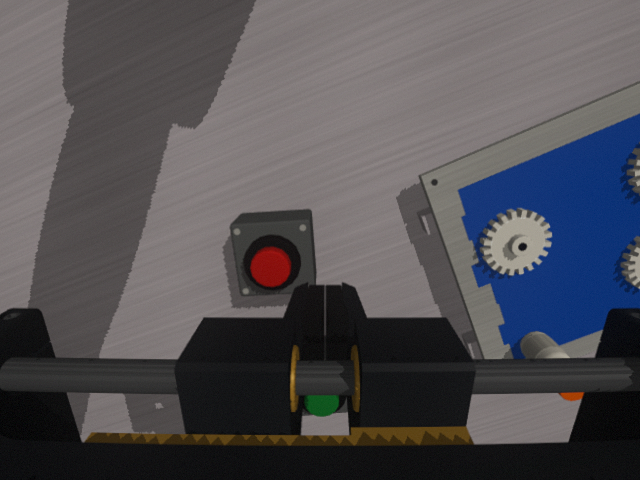

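The wrist view shows the red cap at about (270,268), and the green cap partly visible at (322,402).

Run:
```python
from h import *
st=bot.read_state();im=cv2.imread("pics/w3.png").astype(int)[220:310,220:320]
m=im[:,:,2]>1.8*np.maximum(im[:,:,0],im[:,:,1]);v,u=np.nonzero(m);uv=(u.mean()+220,v.mean()+220)
print(uv,pix2world("wrist",uv,.062,st),tri([("wrist",uv,st),("top",(452,296.7),None),("scene",(245.1,181.4),None)]))
p=pix2world("wrist",uv,.062,st);p[2]=.08;print(goto(p,st))
```

```text
(np.float64(270.4873828406633), np.float64(266.4816149963951)) [ 0.45718561 -0.25787766  0.062     ] (array([ 0.45619439, -0.25668713,  0.06408394]), [np.float64(0.0005645196471023159), np.float64(0.0019502916104109937), np.float64(0.0025037340104254045)])
[-48.  118.6 -39.9]
```

Red cap centre is about (0.457, -0.258) with its top at z ≈ 0.062. I'll approach to z ≈ 0.08, then press in small steps.

>>> {"fn": "send_rows", "kwargs": {
  "travel": [
    [-24,10,-20],
    [-24,10,-20],
    [0,30,0],
    [0,30,0],
    [0,20,0],
    [0,12,0],
    [0,6,0],
    [0,0,0],
    [0,0,0]
  ],
  "rotation": [
    [0,0,0],
    [0,0,0],
    [0,0,0],
    [0,0,0],
    [0,0,0],
    [0,0,0],
    [0,0,0],
    [0,0,0],
    [0,0,0]
  ]
}}

```text
time_s: 9.35
ee_pos: [0.4576, -0.2597, 0.0814]
tool_rot: [-0.583, 0.584, 0.4, -0.399]
contact_force: [-0.4, 1.3, -0.1]
finger_gap: 0.0007
```

>>> {"fn": "send_rows", "kwargs": {
  "travel": [
    [0,5,0],
    [0,4,0],
    [0,3,0],
    [0,3,0],
    [0,0,0],
    [0,0,0]
  ],
  "rotation": [
    [0,0,0],
    [0,0,0],
    [0,0,0],
    [0,0,0],
    [0,0,0],
    [0,0,0]
  ]
}}

```text
time_s: 9.95
ee_pos: [0.457, -0.2598, 0.0658]
tool_rot: [-0.583, 0.583, 0.4, -0.4]
contact_force: [0.2, -0.0, 2.4]
finger_gap: 0.0007
```

>>> {"fn": "send_rows", "kwargs": {
  "travel": [
    [0,2,0],
    [0,2,0],
    [0,0,0],
    [0,0,0]
  ],
  "rotation": [
    [0,0,0],
    [0,0,0],
    [0,0,0],
    [0,0,0]
  ]
}}

```text
time_s: 10.35
ee_pos: [0.457, -0.2598, 0.0618]
tool_rot: [-0.583, 0.583, 0.4, -0.4]
contact_force: [-0.9, -0.0, 4.9]
finger_gap: 0.0007
```

>>> {"fn": "send_rows", "kwargs": {
  "travel": [
    [0,1,0],
    [0,0,0]
  ],
  "rotation": [
    [0,0,0],
    [0,0,0]
  ]
}}

```text
time_s: 10.55
ee_pos: [0.4571, -0.2598, 0.0614]
tool_rot: [-0.583, 0.584, 0.4, -0.4]
contact_force: [-1.2, 0.5, 11.1]
finger_gap: 0.0006
```

>>> {"fn": "send_rows", "kwargs": {
  "travel": [
    [0,1,0],
    [0,0,0]
  ],
  "rotation": [
    [0,0,0],
    [0,0,0]
  ]
}}

```text
time_s: 10.75
ee_pos: [0.4571, -0.2598, 0.0612]
tool_rot: [-0.583, 0.584, 0.4, -0.4]
contact_force: [-3.2, 0.6, 19.2]
finger_gap: 0.0005
```

>>> {"fn": "send_rows", "kwargs": {
  "travel": [
    [0,1,0],
    [0,0,0]
  ],
  "rotation": [
    [0,0,0],
    [0,0,0]
  ]
}}

```text
time_s: 10.95
ee_pos: [0.4571, -0.2598, 0.0611]
tool_rot: [-0.583, 0.584, 0.4, -0.4]
contact_force: [-4.8, 2.0, 28.2]
finger_gap: 0.0002
```

The cap is on its hard stop: the force climbed to 28 N while z stayed at 0.061. Now I'll retreat straight up and move clear.

>>> {"fn": "send_rows", "kwargs": {
  "travel": [
    [0,-4,0],
    [0,-8,0],
    [0,-15,0],
    [0,-30,0],
    [0,-40,0],
    [0,-35,0],
    [0,-15,10],
    [0,-10,15],
    [0,0,0],
    [0,0,0]
  ],
  "rotation": [
    [0,0,0],
    [0,0,0],
    [0,0,0],
    [0,0,0],
    [0,0,0],
    [0,0,0],
    [0,0,0],
    [0,0,0],
    [0,0,0],
    [0,0,0]
  ]
}}

```text
time_s: 11.95
ee_pos: [0.4339, -0.2508, 0.2155]
tool_rot: [-0.583, 0.583, 0.4, -0.399]
contact_force: [0.5, 0.9, 0.1]
finger_gap: 0.0005
```

Run:
```python
from h import *
st=bot.read_state();print(st["time_s"],st["ee_pos"],st["contact_force"])
im=bot.grab_frame("scene");save("s4.png",cv2.resize(im[150:350,170:440],None,fx=2.9,fy=2.9,interpolation=3))
```

```text
11.95 [ 0.43390422 -0.25076286  0.21547572] [0.49464883 0.94803458 0.14801952]
```

View pics/s4.png

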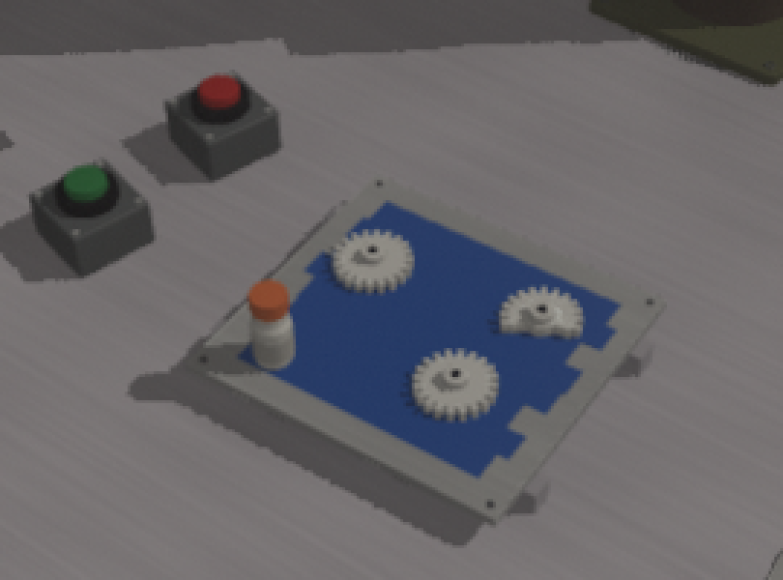

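Gears, glue jar and boxes are where they started, the red cap is up at (219,90), and the arm is clear. I'll hand the job in.

```bash
python3 -c "
from station import bot
print(bot.close_job())"
```

```text
the job is handed in; nothing more can be done
None
```

I pointed at the broken gear, pressed the red button and moved clear. The job was handed in at about 12 s, well inside the 40 s limit.

- **Pointing:** the shut fingertips held about 33 mm above the broken gear's hub, at (0.502, 0.109), for about 3.5 s. They were not lowered over either sound gear.
- **Red button:** I pressed it until it hit its stop. The cap stayed at z = 0.061 while the force rose to 28 N, then I backed off straight up to z = 0.215.
- **Last checks:** the last scene picture shows the red cap up again, and the gears, glue jar and both button boxes where they started. Contact force read about 1 N, which is sensor noise. The scraper was outside that last crop, but the arm never went near it.
- **Disagreements:** the cameras differed by 2–3 mm, about the stated calibration error. The cap also sat slightly higher than I measured (contact near 0.067 against 0.064). Neither affected the result.

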